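# Lock the grinding beaker into the frit mill and start it

## Robot

A 7-joint arm with a two-finger parallel gripper is mounted at the origin on the work surface. World frame = base frame: x ahead of the robot, y to its left, z up, the work surface at z = 0. Lengths are in m, angles in degrees, forces in N, time in s.
With the tool pointing down it reaches from about 0.4 to 0.925 m from the base axis. Payload 5.6 kg.
Tool frame: the origin (TCP) lies between the finger pads; the fingertips stand 19 mm ahead of it and the grasp point (between the pads) is the TCP; z points along the fingers, x is the direction in which the jaws open and shut, and the axes are right-handed (so a half turn about z gives the same grasp; the last joint's range is limited). The gripper opens to 85 mm and grips with 20 to 120 N. Pads are 22 mm wide; open, the fingers measure 114 mm over their backs; the gripper's body (76 mm by 85 mm) begins 54 mm behind the grasp point. The pads swing forward as they close: fully open they stand 13 mm farther back than shut.
Start: joints at [74.886, 26.786, -0.665, 91.828, 0.344, 61.387, -3.226], TCP at [0.142, -0.634, 0.25] pointing down, gripper open.
Joint ranges: [-144.91, 144.91], [-17.63, 115.5], [-89.93, 88.59], [15.96, 139.68], [-74.01, 254.01], [8.47, 105.57], [-167.45, 167.45]. Speed limits (degrees/s): [147.25, 147.25, 180, 180, 180, 180, 180].

## Interface

Orientations are given as [roll, pitch, yaw] about the fixed x, y, z axes, in that order (R = Rz(yaw) Ry(pitch) Rx(roll)).
In Python, from cell import r gives the robot as it stands.
- The arm moves only by the tool arm_command, never from a script. Its argument "rows" is a list of rows, each a list of 6 numbers: the shift along the world's x, y, z in m, then the turn, a rotation vector about the world's x, y, z in degrees. In form: [[dx, dy, dz, wx, wy, wz], ...]. A call has 1 to 10 rows; each row shifts and turns the commanded pose from where the row before left it; what a row does not reach is not made up. A row lasts 1/8 s, in which the tool goes at most 62.5 mm and 10.7 degrees, less where a joint would pass 70% of its speed; a pose out of reach is approached as far as the arm can. A call with a gripper value outside its range is refused whole. "grip" is the opening, from -1 (shut) to 1 (fully open), set as the call begins (left out, the last holds). The fingers move at their own pace and stop on an object; "squeeze" is the grip in N (left out, the last holds). Time passes only in rows, so rows that do not move let the fingers close. It gives the time, the measured TCP pose, the force and the opening at its end, in the units of the state.
- r.observe(): the state, without advancing time (a new reading comes with each control period).
- r.grab_frame(name): name is "side" or "top"; returns (picture, depth): 384x512x3 uint8, red, green, blue; 384x512 float32, m along the optical axis (not along the pixel's ray), 0 where there is no reading.
- r.camera_info(name): a dict with "mtx" (3x3 intrinsics, pixels), "k1" (the pictures are not rectified: a ray, as slopes to the right and down, at radius r is drawn at 1 + k1 r^2 times it, then the intrinsics apply), "T" (4x4, takes a point from camera to world coordinates). Camera axes: x right, y down, z forward; pixel columns grow to the right and rows downward; lengths in m; the calibration is good to about 2 mm. A picture is of the moment at which its call begins. camera_info takes no time and is no camera call.
- r.sign_off(): hands the job in, once; it reports no verdict.
Trained networks look in the newest picture that a camera, given by its name, has taken for a name from the list of things; names that differ only in an ending like _2 or _b are one class to them, and where a whole thing is asked for, a point or a joint stands for the part that bears it (a point fixed in the world has none). Each returns a list of dicts, best first, with "conf" (0 to 1); they miss things now and then, are a little off and sometimes report something else, mostly with a low value. They report only what shows in the picture. A call takes as long as a camera call.
- r.search_frame(camera, query): "uv" ([column, row] in pixels, amid what is visible of it).
- r.mark_of(camera, query): "uv" ([column, row] in pixels: a listed point, or the origin of a listed thing).
The state is a dict: "clock": time; "q": joint angles; "joint_velocities": joint speeds; "joint_efforts": joint torques, N m; "tool_pos": TCP position; "orientation": TCP orientation; "contact_force": force on the tool from outside, world axes, zero at the start; "ft_torque": the same for the moment, N m; "gripper_width": finger opening in m.
Only numpy, scipy, OpenCV 4.12 (cv2) and the standard library are available. Lean on these libraries where they do the work, as an engineer would, in place of code of your own. Each camera call takes 0.05 s, during which the arm holds its last target. There are 200 camera calls.

## Task

Take the grinding beaker (there is a bar grip on its lid) and lock it into the frit mill: feel for the place where its three lugs drop into the slots of the bayonet ring, press it down against the sprung seat, turn it clockwise (seen from above) to the stop and let it spring up into its locked position. Let go of it, then press the green start button all the way in and release it. The beaker is charged, so keep it upright, be gentle with the ring and never lean hard on it, and leave everything else on the bench where it is.

Things in the scene. Friction and masses are not known exactly. Their poses are not given: they have to be found in the camera images.
- beaker: Grinding beaker, upright on the bench: steel cup 60 mm across and 62 mm tall (lowest 3 mm tapered to 55 mm), screwed-on black lid 68 mm across from 62 to 74 mm height, on it a black bar grip. One rigid piece, about 0.42 kg (15 % more or less). Origin: centre of the underside; z up the axis; x along the bar.
- beaker_grip (a point): On the beaker's axis in the middle of the bar grip, 95 mm above the underside; axes of the beaker. The bar is 56 mm long (x), 20 mm thick (y) and 34 mm tall, 74 to 108 mm above the underside. Grip it across y.
- beaker_lug (a point): Outer end of lug 0, at its lower edge: 37 mm from the beaker's axis at +x, 6 mm above the underside. The beaker has three such steel lugs, at 0, 120 and 240 degrees about z, each 12 mm wide and 6 mm tall, standing out 7 mm; white marks on lid and side stand above each.
- mill: Frit mill, grey, fixed. Motor block 150 x 150 mm, 100 mm high, with the bayonet ring on top; in front (its -x) a console 60 mm high, 150 mm wide, reaching 165 mm from the ring's axis, with a fixed grey dial (12 mm tall, at y = -32 mm). Origin: on the bench under the ring's axis; z up, x to the mill's back, y to its left.
- mill_rim (a point): On the ring's vertical axis, level with its flat top, 122.5 mm above the bench; axes of the housing. Ring 100 mm across, bore 63 mm, three entry slots 120 degrees apart, white dot beside each, red dot at each locked position. Off the slots the lugs rest on this top, the foot of the cup 6 mm down in the bore. The ring gives way to a hard twist: turn gently.
- mill_slot (a point): Where a slot would be if the ring stood square: 35.5 mm from the axis at the housing's +x, on the top. But the ring was clamped by hand and stands up to 24 degrees off either way (about z); its true angle is not measured and must be felt or seen. Slot 15.8 mm wide, open to 39.5 mm from the axis: a lug has almost 3 degrees of play each way.
- mill_lock (a point): On the axis, 17 mm below the rim: where the centre of the beaker's underside is when locked. Turned clockwise (from above) from the slot, pressed down, the lugs meet a hard stop about 45 degrees from the slot's middle, below a recess; when let go the spring lifts them into it. Before it, a beaker let go stays caught 20 mm down or rises in the slot, not locked.
- mill_deck (a point): On the axis, 22.5 mm below the rim: hard stop for the beaker's underside. The lugs pass under the lip only with the underside over 20 mm below the rim. A sprung rubber seat stands 9 mm below the rim: 3 N to start, 650 N/m more, 11.8 N when down. In a slot an unheld beaker rests 9 to 13 mm below the rim. The slots are walled counter-clockwise.
- start_button (a joint): Travel of the green start button: 0 released, 0.006 m fully in. A spring button, 26 mm in diameter, pressed straight down, 1.5 N to start and 5 N fully in; it springs back.
- start_button_top (a point): Centre of the top of the green start button, on the mill's console: 125 mm in front of the ring's axis, 30 mm to its left, 82 mm above the bench; it moves with the button. The button's black collar is 42 mm across, its top 72 mm above the bench.
- jar_blue: Glass jar of blue enamel with a white lid, 58 mm in diameter, 88 mm tall; leave it alone. Origin: centre of the underside.
- jar_red: Glass jar of red enamel with a black lid, 58 mm in diameter, 88 mm tall; leave it alone. Origin: centre of the underside.
- mortar: White porcelain mortar bowl, 104 mm across, 62 mm tall; leave it alone. Origin: centre of the underside.
- sieve: Small round steel sieve, 80 mm across, 30 mm tall; leave it alone. Origin: centre of the underside.
- trivet: Three-armed steel firing trivet, about 88 mm across, 22 mm tall; leave it alone. Origin: its centre, on the bench.
- plate: Enamelled copper dish, 92 mm across, 9 mm tall; leave it alone. Origin: centre of the underside.
- spatula: Spatula, 190 mm long, lying on the bench; leave it alone. Origin: on the bench under it; x along it.

How it is judged (in metres and radians):
On the way, in this order (a step that is already met when the one before it is completed fails the run):
1. the beaker is pressed down into the ring, its underside more than 19.5 mm below the rim (z of beaker in the frame of mill_rim below -0.0195 m and horizontal distance between beaker and mill_rim below 0.004 m), for 0.1 s.
2. the beaker is locked: let go, upright, sprung up to 15.5 to 18.8 mm below the rim (z of beaker in the frame of mill_rim between -0.0188 and -0.0155 m and horizontal distance between beaker and mill_rim below 0.004 m and angle between beaker's own z axis and vertical below 0.06 rad and contact force between the fingers and beaker below 0.2 N), for 0.3 s.
3. the start button is pressed in more than 5 mm (value of joint start_button above 0.005 m), for 0.05 s.
At the end, for the whole second after the job is handed in: The beaker stands locked in the mill, released and at rest: its underside 15.5 to 18.8 mm below the rim (17 mm when locked), within 4 mm of the ring's axis and upright within 0.06 rad; the start button has sprung back (less than 1 mm in) (z of beaker in the frame of mill_rim between -0.0188 and -0.0155 m and horizontal distance between beaker and mill_rim below 0.004 m and angle between beaker's own z axis and vertical below 0.06 rad and linear speed of beaker below 0.02 m/s and angular speed of beaker below 0.2 rad/s and value of joint start_button below 0.001 m); the robot touches nothing.
It fails at once if the beaker is pressed, turned or struck against the mill with more than 60 N (contact force between beaker and mill above 60 N).
It fails at once if the beaker is tipped by more than 25 degrees (angle between beaker's own z axis and vertical above 0.436 rad).
It fails at once if the start button is pressed in before the beaker is locked (value of joint start_button above 0.004 m and not (z of beaker in the frame of mill_rim between -0.0188 and -0.0155 m and horizontal distance between beaker and mill_rim below 0.004 m and angle between beaker's own z axis and vertical below 0.06 rad)).
It fails at once if another thing on the bench is moved by more than 20 mm (distance of any of jar_blue, jar_red, mortar, sieve, trivet, plate, spatula from where it was at the start of the episode above 0.02 m).
It also fails if it takes over 72 s, if anything falls off the work surface, if the arm or the gripper's body presses on something with over 40 N, if the wrist force passes 120 N, or if a joint passes its speed limit or range.

## Working session

There is one attempt and no reset: what is moved stays moved. The work goes in short steps, Python scripts to look and compute and a tool call to move; the robot and the scene stay as the last step left them, time stands still between calls to the robot, and variables do not carry over. Pictures are saved under pics/ and viewed, about 8 in all and at most 12, crops included, and the job is handed in when it is done.

Besides the shell and the picture viewer there is one more tool, called after "Call:" by a JSON object that holds its "api" and its "payload", one argument or row to a line. arm_command: Moves the arm, as the interface text tells. Its arguments: {"type":"object","properties":{"rows":{"type":"array"},"grip":{"type":"number"},"squeeze":{"type":"number"}},"required":["rows"]}

```bash
mkdir -p pics; cat > h.py <<'E'
import numpy as np,cv2
from cell import r
def ray(cam,uv):
    c=r.camera_info(cam);K=np.array(c["mtx"]);k=c["k1"]
    d=np.linalg.inv(K)@[uv[0],uv[1],1];d=d[:2];s=d.copy()
    for _ in range(30): s=d/(1+k*(s@s))
    T=np.array(c["T"]);return T[:3,3],T[:3,:3]@[s[0],s[1],1]
def atz(cam,uv,z):
    o,d=ray(cam,uv);return o+d*(z-o[2])/d[2]
def dep(cam,uv,D):
    o,d=ray(cam,uv);return o+d*D[int(round(uv[1])),int(round(uv[0]))]
def proj(cam,p):
    c=r.camera_info(cam);K=np.array(c["mtx"]);T=np.array(c["T"])
    q=T[:3,:3].T@(np.array(p)-T[:3,3]);s=q[:2]/q[2];s=s*(1+c["k1"]*(s@s));return (K@[s[0],s[1],1])[:2]
E
python3 - <<'E'
from h import *
print(r.observe())
for c in("side","top"):
    im,D=r.grab_frame(c);cv2.imwrite(f"pics/{c}0.png",im[:,:,::-1]);np.save(f"{c}0.npy",D)
    o,_=ray(c,(256,192));print(c,o,r.camera_info(c)["mtx"])
    for n in["beaker","beaker_grip","beaker_lug","mill","mill_rim","mill_slot","start_button_top","jar_blue","jar_red","mortar","sieve","trivet","plate","spatula"]:
        m=r.mark_of(c,n)[:2]
        print(n,[(np.round(x["uv"],1),round(x["conf"],2),np.round(dep(c,x["uv"],D),3)) for x in m])
E
```

```text
{'clock': 0.0, 'q': array([74.88743446, 26.83630995, -0.66404118, 91.88257395,  0.34467998,
       61.38560493, -3.22549329]), 'joint_velocities': array([-0.02204144,  0.03554641, -0.07693337, -0.05341796,  0.06683841,
       -0.00766782, -0.03927592]), 'joint_efforts': array([ 2.08702759e-04, -5.32391524e+01,  2.18488817e-02, -2.51311344e+01,
        1.15573217e-02,  7.78942398e-03, -2.06572730e-05]), 'tool_pos': array([ 0.14214026, -0.63372146,  0.24932284]), 'orientation': array([ 1.79991722e+02,  1.02205294e-01, -7.73547940e+01]), 'contact_force': array([-0.65761049, -0.09401394, -0.5623969 ]), 'ft_torque': array([ 0.01260137, -0.01877094,  0.02732303]), 'gripper_width': 0.08545281344205508}
side [ 0.4180496  -0.79255516  0.73177125] [[387.14387399   0.         256.80728104]
 [  0.         387.14387399 187.60750154]
 [  0.           0.           1.        ]]
beaker [(array([231.3, 178.2]), 0.71, array([0.514, 0.255, 0.013])), (array([275.6, 149.7]), 0.68, array([0.692, 0.401, 0.022]))]
beaker_grip [(array([229.6, 152.4]), 0.86, array([0.513, 0.272, 0.101]))]
beaker_lug [(array([2
[... 1627 characters left out ...]
))]
start_button_top [(array([296.2, 220.4]), 0.6, array([ 0.461, -0.109,  0.07 ]))]
jar_blue [(array([220.4, 190.2]), 0.49, array([0.571, 0.168, 0.084]))]
jar_red [(array([231.1, 220.5]), 0.46, array([0.461, 0.129, 0.086]))]
mortar [(array([149.5, 158.6]), 0.66, array([0.698, 0.443, 0.013])), (array([186.7, 204.3]), 0.41, array([0.518, 0.287, 0.107]))]
sieve [(array([198.7, 140.7]), 0.59, array([0.769, 0.257, 0.002]))]
trivet [(array([356.2, 236.1]), 0.61, array([ 0.402, -0.345,  0.008])), (array([301.1, 183.6]), 0.51, array([ 0.592, -0.122,  0.117]))]
plate [(array([370.5, 174.9]), 0.84, array([ 0.636, -0.406,  0.008]))]
spatula [(array([133.3, 228. ]), 0.66, array([0.434, 0.496, 0.022]))]
```

```bash
python3 - <<'E'
import cv2,numpy as np
t=cv2.imread("pics/top0.png");s=cv2.imread("pics/side0.png")
def c(i,x,y,w,h,k):return cv2.resize(i[y:y+h,x:x+w],None,fx=k,fy=k,interpolation=cv2.INTER_CUBIC)
cv2.imwrite("pics/a.png",np.vstack([np.hstack([c(t,160,180,66,50,6),c(t,270,155,66,80,6)[:300]]),np.hstack([c(s,200,125,66,50,6),c(s,245,190,66,50,6)])]))
E
```

```text
(no output)
```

View pics/top0.png

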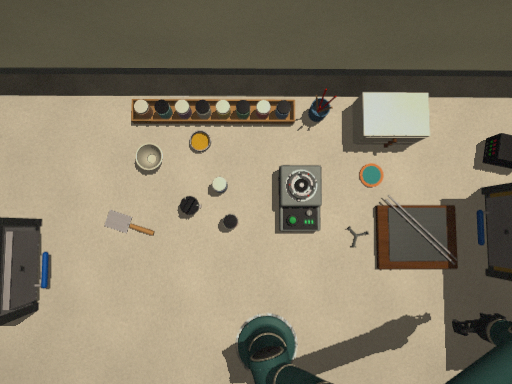

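View pics/side0.png

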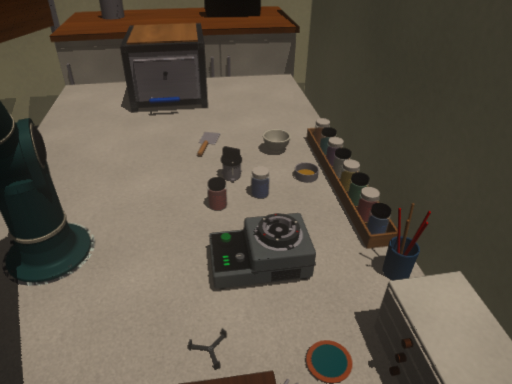

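View pics/a.png

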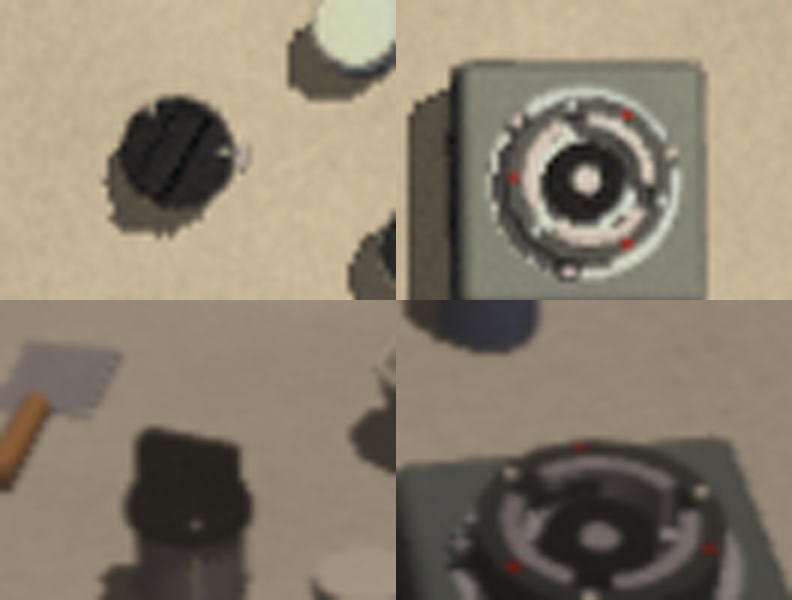

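The top view shows the beaker at about (190,205), with its bar running lower-left to upper-right. The mill ring is at about (302,184), with its red dots at roughly 60/180/300° in the image. Next I'll orthorectify both views at the relevant heights.

```bash
cat > ortho.py <<'E'
from h import *
def ortho(cam,im,cx,cy,z,half,n):
    # image: right=-y, up=+x
    out=np.zeros((n,n,2),np.float32);c=r.camera_info(cam);K=np.array(c["mtx"]);T=np.array(c["T"])
    g=(np.arange(n)+.5)/n*2*half-half
    X=cx-g[:,None]+0*g[None];Y=cy-g[None]+0*g[:,None]
    P=np.stack([X,Y,0*X+z],-1)-T[:3,3];q=P@T[:3,:3];s=q[...,:2]/q[...,2:]
    s=s*(1+c["k1"]*(s**2).sum(-1,keepdims=True));m=(s@K[:2,:2].T+K[:2,2]).astype(np.float32)
    return cv2.remap(im,m[...,0],m[...,1],cv2.INTER_CUBIC)
def grid(o,half):
    n=len(o);cv2.line(o,(n//2,0),(n//2,n),(255,255,0),1);cv2.line(o,(0,n//2),(n,n//2),(255,255,0),1);return o
E
python3 - <<'E'
from ortho import *
t=cv2.imread("pics/top0.png");s=cv2.imread("pics/side0.png")
a=[grid(ortho(c,i,.591,-.122,.1225,.065,300),0) for c,i in(("top",t),("side",s))]
b=[grid(ortho(c,i,.513,.276,z,.05,300),0) for c,i,z in(("top",t,.108),("side",s,.108))]
cv2.imwrite("pics/b.png",np.vstack([np.hstack(a),np.hstack(b)]))
for c,i in(("top",t),("side",s)):
    o=ortho(c,i,.591,-.122,.1225,.065,1300).astype(int)
    m=((o[...,2]-np.maximum(o[...,1],o[...,0]))>45).astype(np.uint8)
    n,l,st,ce=cv2.connectedComponentsWithStats(m)
    P=[(.591-(ce[k][1]-650)*1e-4,-.122-(ce[k][0]-650)*1e-4) for k in range(1,n) if st[k][4]>300]
    print(c,np.round(P,4),st[1:,4])
    P=np.array(P)
    if len(P)==3:
        C=P.mean(0);print(C,np.degrees(np.arctan2(*(P-C).T[::-1])),np.linalg.norm(P-C,axis=1))
# mill pose from button (green)
    u=i.astype(int);m=((u[...,1]-np.maximum(u[...,2],u[...,0]))>40).astype(np.uint8)
    n,l,st,ce=cv2.connectedComponentsWithStats(m)
    for k in range(1,n):
        if st[k][4]>15:print("green",ce[k],st[k][4],atz(c,ce[k],.082))
E
```

```text
top [[ 0.6268 -0.1459]
 [ 0.5892 -0.0781]
 [ 0.55   -0.1451]] [3308 3188 3920]
[ 0.58868163 -0.12304469] [ -30.97832376   89.27953856 -150.30269232] [0.04442061 0.04491019 0.04449322]
green [292.18421053 219.68421053] 38 [ 0.46348531 -0.09267343  0.082     ]
side [[ 0.6271 -0.1436]
 [ 0.5895 -0.0756]
 [ 0.5494 -0.1425]] [1527  485 1802]
[ 0.58870161 -0.12056016] [ -30.95286459   88.92278704 -150.8522899 ] [0.044832   0.04497966 0.04499039]
green [225.43478261 236.15217391] 46 [ 0.46360388 -0.09351147  0.082     ]
```

View pics/b.png

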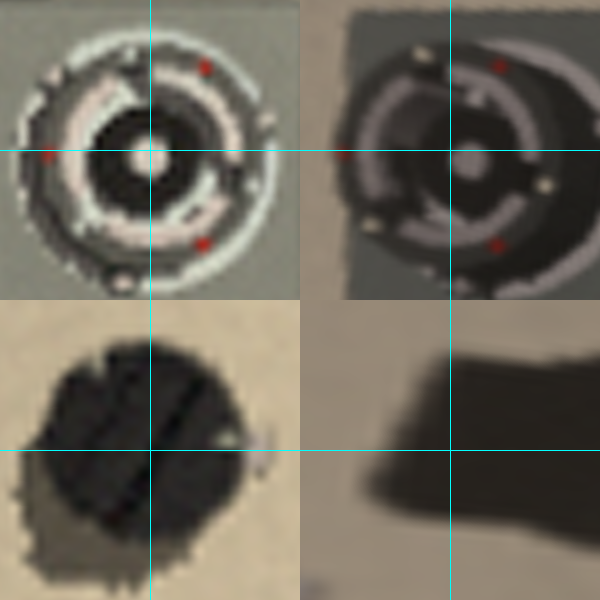

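Both views agree on the ring: axis at about (0.5887,-0.1218), red dots at −30.8° mod 120, white dots at about +13°. So a slot is near 13–14°. Next I need the beaker's axis and the bar's yaw.

```bash
python3 - <<'E'
from ortho import *
t=cv2.imread("pics/top0.png");s=cv2.imread("pics/side0.png")
o=ortho("top",t,.513,.276,.074,.05,1000)
m=(o.max(2)<70).astype(np.uint8)
m=cv2.morphologyEx(m,cv2.MORPH_OPEN,np.ones((80,80),np.uint8))
n,l,st,ce=cv2.connectedComponentsWithStats(m);k=1+st[1:,4].argmax()
cs,_=cv2.findContours((l==k).astype(np.uint8),0,2);(x,y),rad=cv2.minEnclosingCircle(cs[0])
print("lid",.513-(y-500)*1e-4,.276-(x-500)*1e-4,rad*1e-4,st[k],.513-(ce[k][1]-500)*1e-4,.276-(ce[k][0]-500)*1e-4)
D=np.load("top0.npy")
pts=[]
for v in range(190,220):
  for u in range(175,207):
    p=dep("top",(u,v),D);pts.append(p)
pts=np.array(pts);q=pts[(pts[:,2]>.06)]
b=pts[pts[:,2]>.096];print(len(q),q.mean(0),len(b),b.mean(0),b[:,2])
w,V=np.linalg.eigh(np.cov(b[:,:2].T));print(w,np.degrees(np.arctan2(V[1,1],V[0,1])))
e=[]
for c,i,cx,z in(("top",t,.513,.108),("top",t,.513,.074)):
    g=ortho(c,i,cx,.276,z,.05,380).astype(float);g=np.clip(g*5-80,0,255).astype(np.uint8);e.append(grid(g,0))
cv2.imwrite("pics/c.png",np.hstack(e))
E
```

```text
lid 0.5155461853027344 0.28348962097167973 0.03457453308105469 [    84    137    673    662 339096] 0.5156315848609243 0.28364219513058253
281 [0.5154972  0.27998466 0.09044726] 97 [0.51566697 0.27984647 0.12201448] [0.10424635 0.11167177 0.1055926  0.10731669 0.0965826  0.1079318
 0.10463342 0.10935404 0.1076901  0.11246948 0.10699311 0.10562744
 0.10392078 0.10765391 0.11124843 0.10575603 0.10429628 0.09880967
 0.10674843 0.10807896 0.10407807 0.10957293 0.10875332 0.10353399
 0.10752804 0.10645297 0.11269557 0.10717227 0.10692337 0.11372299
 0.11001086 0.09703324 0.10842311 0.10579186 0.10856241 0.10440099
 0.11127079 0.10963359 0.10068876 0.10750775 0.10718746 0.11068322
 0.10801045 0.10949038 0.10702138 0.09671706 0.10798466 0.10880696
 0.10653354 0.10728106 0.10369332 0.10599612 0.10024635 0.10571401
 0.1049886  0.11120676 0.10907004 0.10656681 0.10626064 0.10594792
 0.10595764 0.10754518 0.10683127 0.11160473 0.10202289 0.11028038
 0.101121   1.61741407 0.10712748 0.10913282 0.09909214 0.10748253
 0.10991734 0.11329662 0.10829973 0.10618865 0.10644285 0.10978965
 0.10835383 0.11083046 0.0963655  0.11002807 0.10179159 0.10552523
 0.10937744 0.11186681 0.10414922 0.10588716 0.09809963 0.10810537
 0.1015576  0.11045483 0.10283113 0.09645331 0.10274297 0.11182681
 0.09982467]
[0.00025607 0.00049712] 77.80464993906375
```

View pics/c.png

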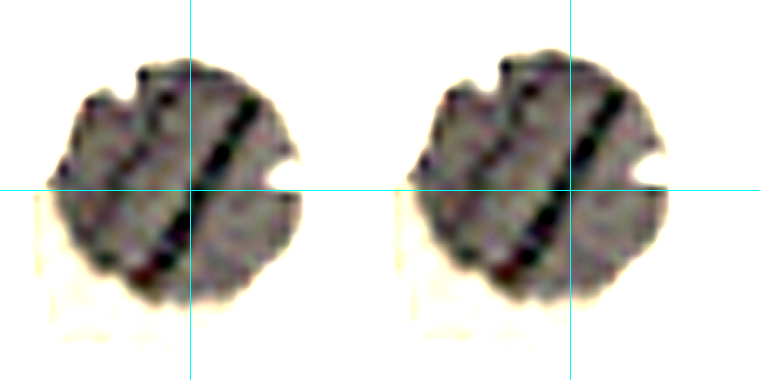

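```bash
python3 - <<'E'
from h import *
print("side grip@.095",atz("side",(229.6,152.4),.095),"origin@0",atz("side",(231.3,178.2),0.))
print("top beaker@0",atz("top",(191.4,204.4),0), "grip",atz("top",(188.3,207.8),.095))
for c,u in(("side",(223.3,174)),("top",(183.1,213.4))): print("lug",atz(c,u,.006))
s=cv2.imread("pics/side0.png")
# black silhouette rows
g=s.max(2)
for v in range(145,184,2):
    x=np.where(g[v,210:250]<75)[0]
    if len(x):print(v,x.min()+210,x.max()+210,np.round(proj("side",(.5155,.2835,.108)),1) if v==145 else "")
for z in(0,.074,.095,.108):print(z,proj("side",(.5155,.2835,z)),proj("top",(.5155,.2835,z)))
E
```

```text
side grip@.095 [0.5136048  0.28177209 0.095     ] origin@0 [0.51589011 0.27323009 0.        ]
top beaker@0 [0.52315593 0.28287597 0.        ] grip [0.50620259 0.2823318  0.095     ]
lug [0.49114559 0.29316935 0.006     ]
lug [0.488663   0.31323641 0.006     ]
147 224 229 
149 223 238 
151 223 239 
153 223 239 
155 222 239 
157 222 240 
159 221 241 
161 221 241 
163 223 239 
165 223 239 
167 223 239 
169 222 239 
171 218 240 
173 218 239 
175 218 239 
177 216 238 
179 210 230 
181 210 233 
183 210 225 
0 [230.85481586 176.50096657] [191.21424151 206.40406436]
0.074 [230.29457562 157.66581865] [188.74786641 205.48890288]
0.095 [230.1301889  152.08717284] [188.00438619 205.21302306]
0.108 [230.02719949 148.57979492] [187.53379637 205.03840162]
```

Call:
{"api": "arm_command", "payload": {
  "rows": [
    [0.044, 0.026, 0, 0, 0, 6],
    [0.044, 0.026, 0, 0, 0, 6],
    [0.044, 0.026, 0, 0, 0, 6],
    [0.044, 0.026, 0, 0, 0, 6],
    [0.044, 0.026, 0, 0, 0, 6],
    [0.044, 0.026, 0, 0, 0, 6],
    [0.044, 0.026, 0, 0, 0, 6],
    [0.022, 0.05, 0, 0, 0, 6],
    [0.022, 0.05, 0, 0, 0, 6],
    [0.022, 0.05, 0, 0, 0, 6]
  ],
  "grip": 1,
  "squeeze": 60
}}

```text
clock: 2.75
tool_pos: [0.5169, -0.3007, 0.2504]
orientation: [180.0, -0.0, -17.2]
contact_force: [0.0, -0.7, 0.3]
gripper_width: 0.0852
```

Call:
{"api": "arm_command", "payload": {
  "rows": [
    [0.022, 0.05, 0, 0, 0, 6],
    [0.022, 0.05, 0, 0, 0, 6],
    [0.022, 0.05, 0, 0, 0, 6],
    [0.022, 0.05, 0, 0, 0, 6],
    [-0.012, 0.048, 0, 0, 0, 7],
    [-0.012, 0.048, 0, 0, 0, 7],
    [-0.012, 0.048, 0, 0, 0, 7],
    [-0.012, 0.048, 0, 0, 0, 7],
    [-0.012, 0.048, 0, 0, 0, 7],
    [-0.012, 0.048, 0, 0, 0, 7]
  ]
}}

```text
clock: 4.0
tool_pos: [0.532, 0.187, 0.2505]
orientation: [180.0, -0.0, 48.8]
contact_force: [1.1, -0.7, 0.2]
gripper_width: 0.0857
```

Call:
{"api": "arm_command", "payload": {
  "rows": [
    [-0.008, 0.048, 0, 0, 0, 5],
    [-0.008, 0.048, 0, 0, 0, 5],
    [0, 0, -0.04, 0, 0, 0],
    [0, 0, -0.04, 0, 0, 0],
    [0, 0, 0, 0, 0, 0]
  ]
}}

```text
clock: 4.62
tool_pos: [0.5148, 0.2805, 0.1677]
orientation: [-179.8, 0.3, 58.7]
contact_force: [-0.0, -0.5, 0.9]
gripper_width: 0.085
```

```bash
python3 - <<'E'
from ortho import *
print(r.observe()["tool_pos"])
e=[]
im,D=r.grab_frame("side");cv2.imwrite("pics/side1.png",im[:,:,::-1])
im2,D=r.grab_frame("top");cv2.imwrite("pics/top1.png",im2[:,:,::-1])
f=lambda i,x,y:cv2.resize(i[y:y+70,x:x+70,::-1],(390,390),interpolation=cv2.INTER_CUBIC)
cv2.imwrite("pics/d.png",np.clip(np.hstack([f(im,195,115),f(im2,155,170)]).astype(float)*2,0,255))
E
```

```text
[0.5147827  0.28047706 0.16765073][ WARN:0@6.283] global loadsave.cpp:1063 imwrite_ Unsupported depth image for selected encoder is fallbacked to CV_8U.
```

View pics/d.png

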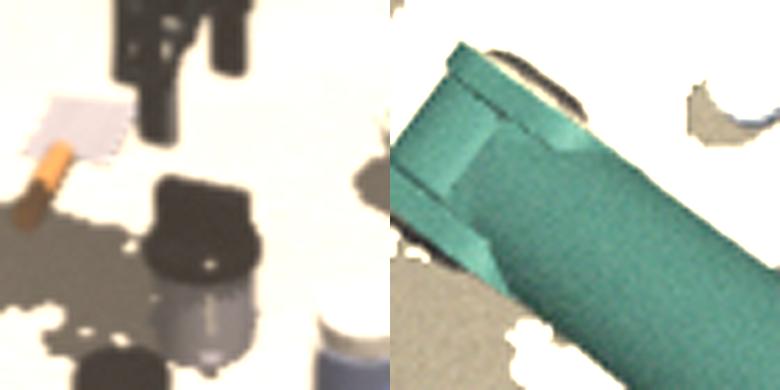

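Call:
{"api": "arm_command", "payload": {
  "rows": [
    [0, 0, -0.025, 0, 0, 0],
    [0, 0, -0.025, 0, 0, 0],
    [0, 0, -0.018, 0, 0, 0],
    [0, 0, 0, 0, 0, 0],
    [0, 0, 0, 0, 0, 0]
  ]
}}

```text
clock: 5.35
tool_pos: [0.517, 0.2823, 0.1035]
orientation: [179.9, -0.1, 58.6]
contact_force: [-0.4, 0.1, 0.2]
gripper_width: 0.0854
```

Close gently, letting the fingers centre the bar.

Call:
{"api": "arm_command", "payload": {
  "rows": [
    [0, 0, -0.005, 0, 0, 0],
    [0, 0, 0, 0, 0, 0],
    [0, 0, 0, 0, 0, 0],
    [0, 0, 0, 0, 0, 0],
    [0, 0, 0, 0, 0, 0],
    [0, 0, 0, 0, 0, 0],
    [0, 0, 0, 0, 0, 0],
    [0, 0, 0, 0, 0, 0]
  ],
  "grip": -1,
  "squeeze": 50
}}

```text
clock: 6.35
tool_pos: [0.5165, 0.282, 0.0975]
orientation: [180.0, -0.0, 58.6]
contact_force: [1.6, 1.0, 1.4]
gripper_width: 0.0188
```

Call:
{"api": "arm_command", "payload": {
  "rows": [
    [0, 0, 0.01, 0, 0, 0],
    [0, 0, 0.03, 0, 0, 0],
    [0, 0, 0.04, 0, 0, 0],
    [0, 0, 0.04, 0, 0, 0],
    [0, 0, 0.03, 0, 0, 0],
    [0, 0, 0.02, 0, 0, 0],
    [0, 0, 0, 0, 0, 0],
    [0, 0, 0, 0, 0, 0]
  ]
}}

```text
clock: 7.35
tool_pos: [0.5156, 0.281, 0.2657]
orientation: [-179.9, 0.1, 58.6]
contact_force: [-1.1, 0.5, -6.0]
gripper_width: 0.0194
```

Call:
{"api": "arm_command", "payload": {
  "rows": [
    [0.004, -0.02, 0, 0, 0, -1],
    [0.008, -0.045, 0, 0, 0, -1.7],
    [0.008, -0.045, 0, 0, 0, -1.7],
    [0.008, -0.045, 0, 0, 0, -1.7],
    [0.008, -0.045, 0, 0, 0, -1.7],
    [0.008, -0.045, 0, 0, 0, -1.7],
    [0.008, -0.045, 0, 0, 0, -1.7],
    [0.008, -0.045, 0, 0, 0, -1.7],
    [0.008, -0.045, 0, 0, 0, -1.7],
    [0.005, -0.022, 0, 0, 0, -0.5]
  ]
}}

```text
clock: 8.6
tool_pos: [0.5883, -0.1253, 0.2658]
orientation: [-180.0, 0.2, 43.2]
contact_force: [0.1, -0.3, -5.4]
gripper_width: 0.0194
```

Call:
{"api": "arm_command", "payload": {
  "rows": [
    [0, 0, 0, 0, 0, 0],
    [0, 0, 0, 0, 0, 0],
    [0, 0, 0, 0, 0, 0]
  ]
}}

```text
clock: 8.98
tool_pos: [0.5892, -0.1184, 0.2673]
orientation: [-180.0, -0.0, 43.7]
contact_force: [0.8, 0.6, -3.9]
gripper_width: 0.0188
```

```bash
python3 - <<'E'
from ortho import *
for _ in range(3):
    o=r.observe();print(o["tool_pos"],o["orientation"],o["contact_force"]);im,D=r.grab_frame("side")
cv2.imwrite("pics/side2.png",im[:,:,::-1])
i=im[150:250,230:330,::-1];i=cv2.resize(i,(600,600),interpolation=cv2.INTER_CUBIC)
cv2.imwrite("pics/e.png",np.clip(i.astype(float)*1.8,0,255).astype(np.uint8))
p=o["tool_pos"]
for z in(0,.006,.012,.062,.074):print(z,proj("side",p-[0,0,.0975-z]))
print(proj("side",(.5887,-.1218,.1225)))
for n in("beaker","beaker_grip","beaker_lug"):print(n,r.mark_of("side",n)[:2])
E
```

```text
[ 0.58917515 -0.1184074   0.26731695] [-1.79969260e+02 -2.10951286e-02  4.37024440e+01] [ 0.82687264  0.55292961 -3.92847375]
[ 0.58922309 -0.11866981  0.26737895] [-1.79986343e+02 -1.20797922e-02  4.36882458e+01] [ 0.25088145  1.19163842 -4.46990031]
[ 0.58927456 -0.11893946  0.26741457] [-1.79998538e+02 -9.51508595e-03  4.36681772e+01] [ 0.40210324  0.22301241 -4.37021597]
0 [279.6894548  210.05961818]
0.006 [279.81784447 208.02612235]
0.012 [279.94717676 205.97626743]
0.062 [281.06281451 188.23399788]
0.074 [281.34099245 183.79320132]
[278.71782619 226.38970964]
beaker [{'uv': [280.5, 210.2], 'conf': 0.56}]
beaker_grip [{'uv': [283.1, 176.3], 'conf': 0.83}, {'uv': [275.9, 233.4], 'conf': 0.19}]
beaker_lug [{'uv': [266.6, 204.4], 'conf': 0.73}]
```

View pics/e.png

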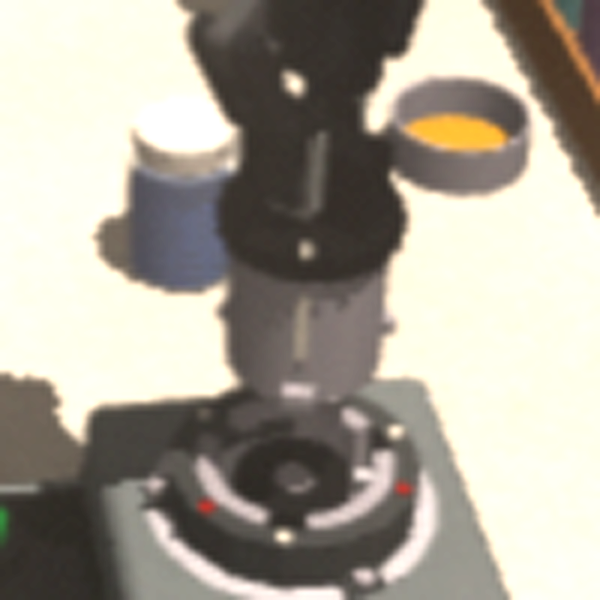

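The side view shows the beaker upright over the ring. A lug mark faces the camera, directly above the front white dot, so the yaw looks right. The axis is about 1 px right of the TCP axis, so I'll measure that.

```bash
python3 - <<'E'
from ortho import *
from scipy.optimize import least_squares
g=cv2.imread("pics/side2.png").max(2).astype(float);p=r.observe()["tool_pos"]
print(p, r.camera_info("side")["T"][:3,0], r.camera_info("side")["T"][:3,2])
a=r.camera_info("side")["T"][:3,0]; o=r.camera_info("side")["T"][:3,3]
for z in(.066,.070,.030,.04,.05,.055):
    R=.034 if z>.06 else .030
    c=p-[0,0,.0975-z]
    d=(c-o)[:2];dist=np.linalg.norm(d);n=np.array([d[1],-d[0]])/dist
    v=proj("side",c+0)[1]; e=[proj("side",c+np.r_[s*R*n,0]) for s in(-1,1)]
    out=[]
    for s,q in zip((-1,1),e):
        row=g[int(round(q[1]))];xs=np.arange(int(q[0])-5,int(q[0])+7)
        gr=np.abs(np.diff(row[xs[0]:xs[-1]+2]));k=gr.argmax();w=gr[max(0,k-1):k+2];out.append((w*(xs[max(0,k-1):k+2]+.5)).sum()/w.sum())
    print(z,[np.round(q,1) for q in e],np.round(out,1),"shift px",np.round((sum(out)-e[0][0]-e[1][0])/2,2))
E
```

```text
[ 0.58933912 -0.11987605  0.2673915 ] [ 0.98687824 -0.16084286  0.01417475] [ 0.13868232  0.79939003 -0.58458772]
0.066 [array([265.9, 186. ]), array([296.8, 188. ])] [265.4 297.3] shift px 0.06
0.07 [array([265.9, 184.6]), array([296.9, 186.5])] [265.4 297.4] shift px 0.0
0.03 [array([267.2, 199.1]), array([293.8, 200.8])] [267.2 293.7] shift px 0.0
0.04 [array([267.3, 195.6]), array([294.1, 197.3])] [267.6 293.9] shift px 0.01
0.05 [array([267.4, 192. ]), array([294.4, 193.7])] [267.4 294.3] shift px -0.09
0.055 [array([267.5, 190.2]), array([294.6, 191.9])] [266.6 294.8] shift px -0.34
```

Call:
{"api": "arm_command", "payload": {
  "rows": [
    [-0.0005, 0, -0.012, 0, 0, 0],
    [0, 0, -0.015, 0, 0, 0],
    [0, 0, -0.015, 0, 0, 0],
    [0, 0, 0, 0, 0, 0],
    [0, 0, 0, 0, 0, 0],
    [0, 0, 0, 0, 0, 0]
  ]
}}

```text
clock: 10.02
tool_pos: [0.5893, -0.1202, 0.2259]
orientation: [179.9, -0.0, 43.5]
contact_force: [-0.1, -0.5, -4.6]
gripper_width: 0.0193
```

```bash
python3 - <<'E'
from h import *
for _ in range(3):
    o=r.observe();print(o["tool_pos"],o["orientation"],o["contact_force"],o["ft_torque"])
    r.search_frame("side","beaker")
E
```

```text
[ 0.58927612 -0.12021161  0.22591165] [ 1.79941751e+02 -4.54141790e-02  4.35464887e+01] [-0.12479043 -0.47370374 -4.6090729 ] [-0.03606943  0.00150857  0.00767294]
[ 0.58920563 -0.12023265  0.22591124] [ 1.79941685e+02 -3.88813879e-02  4.35445383e+01] [ 0.80084164  0.59176467 -4.3507812 ] [ 0.02871061  0.04410394 -0.0009973 ]
[ 0.58912692 -0.120216    0.22586155] [ 1.79946608e+02 -3.34616688e-02  4.35484951e+01] [ 1.00771564 -0.09131096 -4.93346421] [ 0.04331934  0.0407768  -0.01427232]
```

Call:
{"api": "arm_command", "payload": {
  "rows": [
    [-0.0004, -0.001, -0.004, 0, 0, 0],
    [0, 0, -0.003, 0, 0, 0],
    [0, 0, -0.002, 0, 0, 0],
    [0, 0, -0.001, 0, 0, 0],
    [0, 0, 0, 0, 0, 0],
    [0, 0, 0, 0, 0, 0]
  ]
}}

```text
clock: 10.92
tool_pos: [0.5883, -0.1215, 0.2152]
orientation: [180.0, 0.0, 43.5]
contact_force: [0.1, -0.7, -4.7]
gripper_width: 0.019
```

Call:
{"api": "arm_command", "payload": {
  "rows": [
    [0, 0, -0.001, 0, 0, 0],
    [0, 0, -0.001, 0, 0, 0],
    [0, 0, -0.001, 0, 0, 0],
    [0, 0, 0, 0, 0, 0]
  ]
}}

```text
clock: 11.42
tool_pos: [0.5884, -0.1215, 0.2122]
orientation: [180.0, 0.0, 43.5]
contact_force: [-0.5, -2.8, -4.5]
gripper_width: 0.0193
```

Call:
{"api": "arm_command", "payload": {
  "rows": [
    [0, -0.0005, -0.001, 0, 0, 0],
    [0, 0, -0.001, 0, 0, 0],
    [0, 0, 0, 0, 0, 0],
    [0, 0, 0, 0, 0, 0]
  ]
}}

```text
clock: 11.92
tool_pos: [0.5885, -0.1217, 0.2105]
orientation: [180.0, -0.0, 43.6]
contact_force: [-1.6, -2.5, -1.0]
gripper_width: 0.0192
```

Call:
{"api": "arm_command", "payload": {
  "rows": [
    [0, 0, -0.001, 0, 0, 0],
    [0, 0, -0.001, 0, 0, 0],
    [0, 0, 0, 0, 0, 0],
    [0, 0, 0, 0, 0, 0]
  ]
}}

```text
clock: 12.42
tool_pos: [0.5885, -0.1217, 0.2084]
orientation: [180.0, -0.0, 43.5]
contact_force: [-0.6, -2.9, 0.1]
gripper_width: 0.0192
```

The force rise matches the spring law (about 4.7 N at −11.6 mm), so the lugs are in the slots. Now I'll press on down.

Call:
{"api": "arm_command", "payload": {
  "rows": [
    [0, -0.0003, -0.002, 0, 0, 0],
    [0, 0, -0.002, 0, 0, 0],
    [0, 0, -0.002, 0, 0, 0],
    [0, 0, -0.001, 0, 0, 0],
    [0, 0, -0.001, 0, 0, 0],
    [0, 0, 0, 0, 0, 0],
    [0, 0, 0, 0, 0, 0]
  ]
}}

```text
clock: 13.3
tool_pos: [0.5886, -0.1218, 0.2006]
orientation: [180.0, -0.0, 43.6]
contact_force: [-2.4, -0.4, 4.3]
gripper_width: 0.0195
```

Call:
{"api": "arm_command", "payload": {
  "rows": [
    [0, 0, -0.001, 0, 0, 0],
    [0, 0, -0.0008, 0, 0, 0],
    [0, 0, 0, 0, 0, 0],
    [0, 0, 0, 0, 0, 0]
  ]
}}

```text
clock: 13.8
tool_pos: [0.5887, -0.1218, 0.1991]
orientation: [180.0, -0.0, 43.6]
contact_force: [-2.7, 0.3, 5.8]
gripper_width: 0.0193
```

Call:
{"api": "arm_command", "payload": {
  "rows": [
    [0.0002, 0, -0.0008, 0, 0, 0],
    [0, 0, 0, 0, 0, 0],
    [0, 0, 0, 0, 0, 0],
    [0, 0, 0, 0, 0, 0]
  ]
}}

```text
clock: 14.3
tool_pos: [0.5887, -0.1218, 0.1983]
orientation: [180.0, -0.0, 43.6]
contact_force: [-3.4, -1.0, 6.9]
gripper_width: 0.0193
```

Call:
{"api": "arm_command", "payload": {
  "rows": [
    [0, 0, 0, 0, 0, -2],
    [0, 0, 0, 0, 0, -2],
    [0, 0, 0, 0, 0, -2],
    [0, 0, 0, 0, 0, 0],
    [0, 0, 0, 0, 0, 0]
  ]
}}

```text
clock: 14.92
tool_pos: [0.589, -0.1221, 0.1983]
orientation: [179.9, -0.0, 37.6]
contact_force: [-1.6, -1.3, 6.8]
gripper_width: 0.0187
```

```bash
python3 -c "
from h import *
o=r.observe();print(o['tool_pos'],o['orientation'],o['contact_force'],o['ft_torque'])"
```

```text
[ 0.58904314 -0.12206556  0.19829192] [ 1.79940300e+02 -3.40269154e-02  3.75532119e+01] [-1.5821964  -1.27801946  6.84625037] [-0.36312223  0.58963894  0.03626383]
```

Call:
{"api": "arm_command", "payload": {
  "rows": [
    [0, 0, 0, 0, 0, -3],
    [0, 0, 0, 0, 0, -3],
    [0, 0, 0, 0, 0, -3],
    [0, 0, 0, 0, 0, -3],
    [0, 0, 0, 0, 0, -3],
    [0, 0, 0, 0, 0, -3],
    [0, 0, 0, 0, 0, -3],
    [0, 0, 0, 0, 0, -3],
    [0, 0, 0, 0, 0, -3],
    [0, 0, 0, 0, 0, 0]
  ]
}}

```text
clock: 16.18
tool_pos: [0.5891, -0.1223, 0.1983]
orientation: [179.9, -0.1, 10.5]
contact_force: [-1.5, -0.8, 5.8]
gripper_width: 0.0194
```

```bash
python3 -c "
from h import *
o=r.observe();print(o['tool_pos'],o['orientation'],o['contact_force'],o['ft_torque'])"
```

```text
[ 0.58912473 -0.12231596  0.19833361] [ 1.79936640e+02 -6.77680652e-02  1.05286372e+01] [-1.46314612 -0.82552938  5.79426973] [-0.40144678  0.63195855 -0.04598584]
```

Call:
{"api": "arm_command", "payload": {
  "rows": [
    [0, 0, 0, 0, 0, -2],
    [0, 0, 0, 0, 0, -2],
    [0, 0, 0, 0, 0, -2],
    [0, 0, 0, 0, 0, -1.5],
    [0, 0, 0, 0, 0, -1],
    [0, 0, 0, 0, 0, 0],
    [0, 0, 0, 0, 0, 0]
  ]
}}

```text
clock: 17.05
tool_pos: [0.5892, -0.1224, 0.1984]
orientation: [179.9, -0.1, 2.1]
contact_force: [-2.7, -0.8, 6.1]
gripper_width: 0.0191
```

```bash
python3 -c "
from h import *
o=r.observe();print(o['tool_pos'],o['orientation'],o['contact_force'],o['ft_torque'])"
```

```text
[ 0.58923135 -0.12240243  0.19835244] [ 1.79945902e+02 -9.17215619e-02  2.05461796e+00] [-2.69079966 -0.81756217  6.08777499] [-0.44415088  0.55882678  0.07678856]
```

Call:
{"api": "arm_command", "payload": {
  "rows": [
    [0, 0, 0, 0, 0, -1],
    [0, 0, 0, 0, 0, -1],
    [0, 0, 0, 0, 0, -1],
    [0, 0, 0, 0, 0, 0],
    [0, 0, 0, 0, 0, 0]
  ]
}}

```text
clock: 17.68
tool_pos: [0.5888, -0.1222, 0.1983]
orientation: [180.0, -0.0, -0.9]
contact_force: [-2.3, -0.9, 6.5]
gripper_width: 0.0192
```

```bash
python3 -c "
from h import *
o=r.observe();print(o['tool_pos'],o['orientation'],o['contact_force'],o['ft_torque'])"
```

```text
[ 0.58880878 -0.12219514  0.19831682] [ 1.79956385e+02 -3.19873704e-02 -9.15596274e-01] [-2.25472654 -0.90004397  6.54685679] [-0.36007698  0.88673013  0.18488515]
```

Call:
{"api": "arm_command", "payload": {
  "rows": [
    [0, 0, 0, 0, 0, -1],
    [0, 0, 0, 0, 0, -0.5],
    [0, 0, 0, 0, 0, 0],
    [0, 0, 0, 0, 0, 0]
  ]
}}

```text
clock: 18.18
tool_pos: [0.5883, -0.1221, 0.1983]
orientation: [179.9, 0.0, -2.4]
contact_force: [-3.7, -2.0, 7.6]
gripper_width: 0.0195
```

```bash
python3 -c "
from h import *
o=r.observe();print(o['tool_pos'],o['orientation'],o['contact_force'],o['ft_torque'])"
```

```text
[ 0.58834102 -0.12208299  0.19826646] [ 1.79949718e+02  3.34389412e-02 -2.37848888e+00] [-3.69419993 -1.95660516  7.64112655] [-0.3138028   1.17992753  0.38084616]
```

Torque is climbing at −2.4° tool yaw, which is 46° of turn, so this is the stop. Now I'll let it rise.

Call:
{"api": "arm_command", "payload": {
  "rows": [
    [0, 0, 0.001, 0, 0, 0],
    [0, 0, 0.001, 0, 0, 0],
    [0, 0, 0.001, 0, 0, 0],
    [0, 0, 0.001, 0, 0, 0],
    [0, 0, 0, 0, 0, 0],
    [0, 0, 0, 0, 0, 0]
  ]
}}

```text
clock: 18.92
tool_pos: [0.5882, -0.122, 0.2014]
orientation: [180.0, 0.1, -2.5]
contact_force: [-2.9, -1.2, -1.1]
gripper_width: 0.0194
```

```bash
python3 -c "
from h import *
o=r.observe();print(o['tool_pos'],o['orientation'],o['contact_force'],o['ft_torque'])"
```

```text
[ 0.58818364 -0.12204161  0.20136945] [ 1.79998908e+02  6.26545592e-02 -2.45063158e+00] [-2.92979196 -1.22701415 -1.05936646] [-0.41204888  0.93858744  0.33852609]
```

Call:
{"api": "arm_command", "payload": {
  "rows": [
    [0, 0, 0, 0, 0, 0.7],
    [0, 0, 0, 0, 0, 0],
    [0, 0, 0, 0, 0, 0]
  ]
}}

```text
clock: 19.3
tool_pos: [0.5884, -0.122, 0.2019]
orientation: [180.0, 0.0, -1.8]
contact_force: [-6.3, -1.7, 1.4]
gripper_width: 0.0188
```

```bash
python3 -c "
from h import *
o=r.observe();print(o['tool_pos'],o['orientation'],o['contact_force'],o['ft_torque'])"
```

```text
[ 0.58838436 -0.12203594  0.20189598] [ 1.79993766e+02  2.60024060e-02 -1.76585186e+00] [-6.33117452 -1.67718785  1.37056322] [-0.30663089  1.49952489  0.10250704]
```

Call:
{"api": "arm_command", "payload": {
  "rows": [
    [-0.0004, 0, 0.0005, 0, 0, 0.3],
    [0, 0, 0.0005, 0, 0, 0],
    [0, 0, 0, 0, 0, 0],
    [0, 0, 0, 0, 0, 0]
  ]
}}

```text
clock: 19.8
tool_pos: [0.5884, -0.122, 0.2028]
orientation: [180.0, -0.0, -1.5]
contact_force: [-4.6, -2.3, 2.0]
gripper_width: 0.0193
```

```bash
python3 -c "
from h import *
o=r.observe();print(o['tool_pos'],o['orientation'],o['contact_force'],o['ft_torque'])"
```

```text
[ 0.58837832 -0.12200437  0.2027566 ] [ 1.79999781e+02 -2.43573114e-02 -1.45263588e+00] [-4.6100061  -2.33599194  1.98885505] [-0.32764962  1.10302016  0.12240174]
```

Call:
{"api": "arm_command", "payload": {
  "rows": [
    [0, 0, 0, 0, 0, 0],
    [0, 0, 0, 0, 0, 0],
    [0, 0, 0, 0, 0, 0],
    [0, 0, 0, 0, 0, 0]
  ],
  "grip": 0.2
}}

```text
clock: 20.3
tool_pos: [0.5885, -0.1219, 0.2028]
orientation: [-180.0, -0.0, -1.4]
contact_force: [0.4, 0.8, 0.7]
gripper_width: 0.0512
```

Call:
{"api": "arm_command", "payload": {
  "rows": [
    [0, 0, 0.02, 0, 0, 0],
    [0, 0, 0.04, 0, 0, 0],
    [0, 0, 0.04, 0, 0, 0],
    [-0.02, 0, 0.02, 0, 0, 0],
    [-0.04, 0, 0, 0, 0, 0],
    [-0.04, 0.02, 0, 0, 0, 0],
    [0, 0, 0, 0, 0, 0],
    [0, 0, 0, 0, 0, 0]
  ],
  "grip": -1
}}

```text
clock: 21.3
tool_pos: [0.489, -0.1023, 0.3241]
orientation: [179.9, -0.2, -1.5]
contact_force: [1.4, 0.5, 0.2]
gripper_width: 0.0005
```

```bash
python3 - <<'E'
from ortho import *
im,D=r.grab_frame("side");cv2.imwrite("pics/side3.png",im[:,:,::-1])
i=cv2.resize(im[150:270,210:330,::-1],(600,600),interpolation=cv2.INTER_CUBIC)
cv2.imwrite("pics/f.png",np.clip(i.astype(float)*1.8,0,255).astype(np.uint8))
for dz in(.017,.020,.0115):
    c=np.array([.5887,-.1213,.1225-dz]);print(dz,[np.round((proj("side",c+[0,0,z])-[210,150])*5) for z in(.062,.074,.108)])
E
```

```text
0.017 [array([348., 308.]), array([349., 287.]), array([353., 228.])]
0.02 [array([348., 313.]), array([349., 292.]), array([353., 233.])]
0.0115 [array([349., 298.]), array([350., 278.]), array([354., 218.])]
```

View pics/f.png

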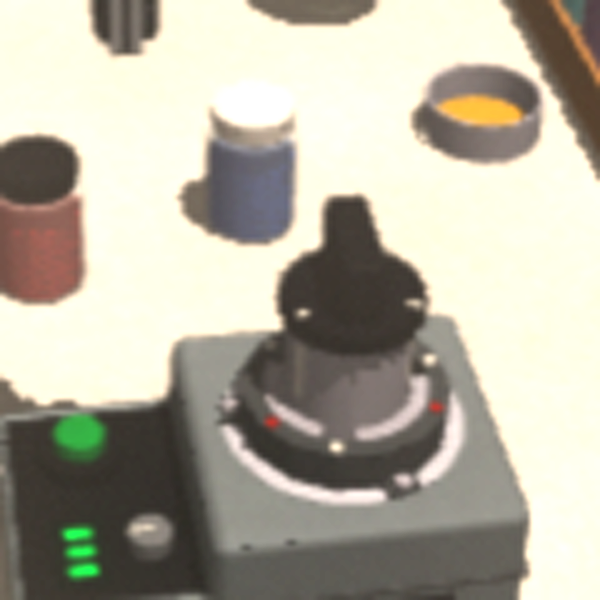

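```bash
python3 - <<'E'
from h import *
o=r.camera_info("side")["T"][:3,3]
def edge(f,c,col_off=(-6,-5,-4,4,5,6)):
    # lower front lid edge (black->steel), rows relative to the predicted
    g=cv2.imread(f).max(2).astype(float);n=(o-c)[:2]/np.linalg.norm((o-c)[:2]);t=np.array([-n[1],n[0]]);out=[]
    for a in(-35,-25,-15,15,25,35):
        an=np.radians(a);p=c+np.r_[.034*(np.cos(an)*n+np.sin(an)*t),.062];q=proj("side",p)
        rows=q[1]+np.arange(-4,4.01,.1);pr=cv2.remap(g.astype(np.float32),np.full((1,len(rows)),q[0],np.float32),rows[None].astype(np.float32),1)[0]
        pr=cv2.GaussianBlur(pr[None],(9,1),1)[0];k=np.gradient(pr).argmax();out.append(rows[k]-q[1])
    return np.round(out,1)
print("ref",edge("pics/side2.png",np.array([.5893,-.119,.2674-.0975])))
for d in(.0115,.017,.020):print(d,edge("pics/side3.png",np.array([.5885,-.122,.1225-d])))
E
```

```text
ref [-0.9 -0.6 -0.3 -1.1 -0.7 -0.9]
0.0115 [1.3 1.5 1.6 1.1 1.4 1.1]
0.017 [-0.4 -0.5 -0.1 -0.6 -0.3 -0.5]
0.02 [-1.6 -1.7 -1.3 -1.8 -1.5 -1.7]
```

The lid edge sits 17–18 mm below the rim and the marks line up with the red dots, so the beaker is locked. Next is the button.

Call:
{"api": "arm_command", "payload": {
  "rows": [
    [-0.025, 0.01, 0, 0, 0, 0],
    [0, 0, -0.05, 0, 0, 0],
    [0, 0, -0.05, 0, 0, 0],
    [0, 0, -0.05, 0, 0, 0],
    [0, 0, -0.04, 0, 0, 0],
    [0, 0, -0.02, 0, 0, 0],
    [0, 0, 0, 0, 0, 0],
    [0, 0, 0, 0, 0, 0]
  ]
}}

```text
clock: 22.35
tool_pos: [0.4644, -0.0921, 0.1133]
orientation: [-180.0, -0.1, -1.5]
contact_force: [0.4, 0.5, -0.3]
gripper_width: 0.0001
```

Call:
{"api": "arm_command", "payload": {
  "rows": [
    [0, 0, -0.004, 0, 0, 0],
    [0, 0, -0.004, 0, 0, 0],
    [0, 0, -0.003, 0, 0, 0],
    [0, 0, 0, 0, 0, 0],
    [0, 0, 0, 0, 0, 0]
  ]
}}

```text
clock: 22.98
tool_pos: [0.4633, -0.092, 0.1017]
orientation: [180.0, -0.0, -1.4]
contact_force: [0.2, 0.4, -0.6]
gripper_width: -0.0
```

Call:
{"api": "arm_command", "payload": {
  "rows": [
    [0, 0, -0.002, 0, 0, 0],
    [0, 0, -0.002, 0, 0, 0],
    [0, 0, -0.002, 0, 0, 0],
    [0, 0, 0, 0, 0, 0],
    [0, 0, 0, 0, 0, 0]
  ]
}}

```text
clock: 23.6
tool_pos: [0.4634, -0.092, 0.0959]
orientation: [180.0, -0.0, -1.5]
contact_force: [-0.7, -0.2, 4.0]
gripper_width: 0.0002
```

Call:
{"api": "arm_command", "payload": {
  "rows": [
    [0, 0, -0.001, 0, 0, 0],
    [0, 0, -0.001, 0, 0, 0],
    [0, 0, 0, 0, 0, 0],
    [0, 0, 0, 0, 0, 0],
    [0, 0, 0, 0, 0, 0]
  ]
}}

```text
clock: 24.22
tool_pos: [0.4635, -0.0921, 0.0949]
orientation: [179.9, -0.0, -1.4]
contact_force: [-4.5, 0.6, 16.7]
gripper_width: 0.0001
```

The force jumped to 16.7 N at the end stop, so the button is fully in. Releasing and backing off.

Call:
{"api": "arm_command", "payload": {
  "rows": [
    [0, 0, 0.005, 0, 0, 0],
    [0, 0, 0.02, 0, 0, 0],
    [0, 0, 0.05, 0, 0, 0],
    [0, 0, 0.05, 0, 0, 0],
    [0, 0, 0.05, 0, 0, 0],
    [-0.03, 0, 0.02, 0, 0, 0],
    [0, 0, 0, 0, 0, 0],
    [0, 0, 0, 0, 0, 0]
  ]
}}

```text
clock: 25.22
tool_pos: [0.433, -0.0922, 0.2881]
orientation: [-180.0, 0.0, -1.5]
contact_force: [0.3, -1.0, 0.4]
gripper_width: 0.0
```

```bash
python3 - <<'E'
from ortho import *
im,D=r.grab_frame("side");cv2.imwrite("pics/side4.png",im[:,:,::-1])
i=cv2.resize(im[150:270,210:330,::-1],(600,600),interpolation=cv2.INTER_CUBIC)
cv2.imwrite("pics/g.png",np.clip(i.astype(float)*1.8,0,255).astype(np.uint8))
a=cv2.imread("pics/side3.png").astype(int);b=im[:,:,::-1].astype(int)
print(np.abs(a-b)[170:260,215:320].mean(), r.observe()["contact_force"],r.observe()["tool_pos"])
E
```

```text
0.8534744268077601 [-0.23775693 -0.15838105 -0.39929882] [ 0.43310017 -0.09204052  0.287808  ]
```

View pics/g.png

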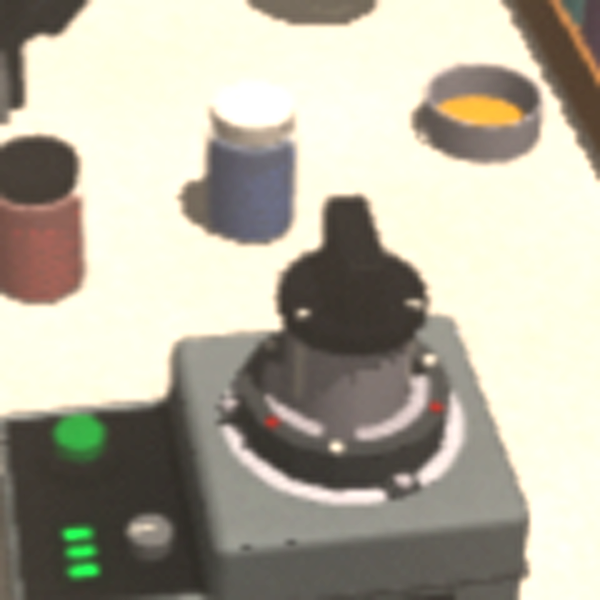

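The picture is the same as before the press: the beaker is upright and locked, the button at (80,435) is back up, and the gripper is clear.

```bash
python3 -c "
from cell import r
print(r.sign_off())"
```

```text
the job is handed in; nothing more can be done
None
```

The beaker is locked into the mill, the start button has been pressed and released, and the job is handed in. No verdict is reported, so the result rests on my own checks. It took about 25 s of the 72 s allowed.

- **Insertion:** I gripped the beaker by its bar and lowered it at the slot angle read from the ring's dots, about 13.5°. The lugs went in first time, and the seat force matched the spring's figures. I pressed to about 21.5 mm below the rim with about 11 N on the seat.
- **Locking:** I turned it about 46° clockwise, until the twist rose to roughly 0.4 N·m at the stop. The first 4 mm lift stuck by friction against the stop. Easing the twist by about 1° let it rise to about 17 mm below the rim, and I released it there.
- **Start button:** I pressed until the force jumped from 4 N to 17 N at the end stop, then backed off.
- **Last checks:** The side picture shows the beaker upright with its marks at the red dots, the button back up and the arm clear. Two height readings differ slightly: the arm gave about 17 mm below the rim, and the lid edge in the picture taken just before the press gave about 18 mm, good to about 1 mm. Both are inside 15.5–18.8 mm, though the picture's error reaches the limit.
- **One slip:** I commanded the fingers shut as the arm was just starting to rise from the released beaker. The pictures show no effect on it.

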